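# Fit the divider panels into the stock tray

## Robot

A 6-joint arm with a two-finger parallel gripper is mounted at the origin on the work surface. World frame = base frame: x ahead of the robot, y to its left, z up, the work surface at z = 0. Lengths are in m, angles in rad, forces in N, time in s.
With the tool pointing down it reaches from about 0.325 to 0.9 m from the base axis. Payload 6.1 kg.
Tool frame: the origin (TCP) lies midway between the tips of the shut fingers; the grasp point (between the pads) lies 19 mm behind it; x points along the fingers, y is the direction in which the jaws open and shut, and the axes are right-handed (so a half turn about x gives the same grasp; the last joint's range is limited). The gripper opens to 85 mm and grips with 20 to 120 N. Pads are 22 mm wide; open, the fingers measure 114 mm over their backs; the gripper's body (76 mm by 85 mm) begins 54 mm behind the grasp point. The pads swing forward as they close: fully open they stand 13 mm farther back than shut.
Start: joints at [-0.126, 0.22, 1.526, -0, 1.395, -0.126], TCP at [0.625, -0, 0.231] pointing down, gripper open.
Joint ranges: [-2.98, 2.98], [-0.91, 2.08], [0.09, 2.57], [-1.24, 4.39], [0.2, 2.65], [-2.68, 2.68]. Speed limits (rad/s): [2.57, 2.57, 3.01, 3.14, 3.14, 3.14].

## Interface

Orientations are given as [roll, pitch, yaw] about the fixed x, y, z axes, in that order (R = Rz(yaw) Ry(pitch) Rx(roll)).
In Python, from plant import movep, move_l, set_joints, gripper_to, hold, inverse_kinematics, observe, get_image, get_calibration, Unreachable, job_done gives the robot as it stands. Calls block until the motion is done:
- movep(position, orientation): joint-space move of the TCP to a pose.
- move_l(position, feed=0.15, rotation=None, max_force=None): straight line of the TCP; rotation=None keeps the orientation; feed is the mean speed in m/s. With max_force (N) it stops when the force on the tool has changed by that much, and returns True; else False.
- set_joints(angles): joint-space move.
- gripper_to(opening, f_grip=None): finger opening in m; f_grip is the grip in N (None keeps the last); returns when the fingers have stopped.
- hold(seconds).
- inverse_kinematics(position, orientation): joint angles nearest the present ones, or None.
- observe(): the state.
- get_image(name): name is "scene" or "side" or "wrist"; returns (picture, depth): 384x512x3 uint8, red, green, blue; 384x512 float32, m along the optical axis (not along the pixel's ray), 0 where there is no reading.
- get_calibration(name): a dict with "intrinsics" (3x3 intrinsics, pixels), "dist_coeffs" ([k1, k2, p1, p2, k3] as OpenCV has them; the pictures are not rectified), "world_from_camera" (4x4, takes a point from camera to world coordinates). Camera axes: x right, y down, z forward; pixel columns grow to the right and rows downward; lengths in m; the calibration is good to about 2 mm. A picture is of the moment at which its call begins: read the wrist's pose just before it. get_calibration takes no time and is no camera call; for the wrist camera it gives the pose at the moment of the call.
A pose or a line that the arm cannot do raises Unreachable and nothing moves.
- job_done(): hands the job in, once; it reports no verdict.
The state is a dict: "time_s": time; "q": joint angles; "joint_velocities": joint speeds; "joint_torque": joint torques, N m; "eef_pos": TCP position; "tcp_rot": TCP orientation; "ft_force": force on the tool from outside, world axes, zero at the start; "torque": the same for the moment, N m; "opening": finger opening in m.
Only numpy, scipy, OpenCV 4.12 (cv2) and the standard library are available. Lean on these libraries where they do the work, as an engineer would, in place of code of your own. Each camera call takes 0.05 s, during which the arm holds its last target.

## Task

Fit all three divider panels (two L-shaped, one straight) into the square white stock tray so that they fill it side by side, each flat on the tray's floor with its fin up, and let go of them. The blue L panel leans against the shallow carton, where it is best taken by its top edge: first lay it down flat on the open bench, fin up, and let go, so that you can take it again by its fin and pack it. Leave the other things on the bench where they are.

Things in the scene. Friction and masses are not known exactly. Their poses are not given: they have to be found in the camera images.
- tray_floor (a point): Square white stock tray, fixed: 192 mm outside, 180 x 180 mm inside, walls 6 mm thick and 20 mm high above the bench. Point: middle of the inner floor, 4 mm above the bench; x, y parallel to the walls. The panels fill 168 x 168 mm: the L panels interlock, each in the other's missing corner, to 168 x 112, the straight one lies in the 168 x 56 strip beside them; 12 mm to spare each way.
- panel_a_fin (a point): Blue L-shaped panel: square plate 112 x 112 x 10 mm less one 56 x 56 mm quarter, that at its own +x +y; 0.18 kg. On top an upright fin (the grip), 10 mm thick, 52 long, 36 high, runs along (1, -1, 0). This point: the fin's centre, 28 mm above the underside, at (-9.3, -9.3) mm from the square's middle. z: normal, fin side. At the start it leans on the carton.
- panel_b_fin (a point): Green L-shaped panel: square plate 112 x 112 x 10 mm less one 56 x 56 mm quarter, that at its own +x +y; 0.18 kg. On top an upright fin (the grip), 10 mm thick, 52 long, 36 high, runs along (1, -1, 0). This point: the fin's centre, 28 mm above the underside, at (-9.3, -9.3) mm from the square's middle. z: normal, fin side. It lies flat, fin up.
- panel_a_top (a point): Middle of the blue panel's top edge as it leans, at (-28, 56, 5) mm in its axes, same axes as its fin point. The panel stands on its -y edge, top 25 degrees back towards the robot, its underside against the carton's upper edge, fin away from the robot. The arm is 56 mm wide here, 10 mm thick (pinch along z); its top 50 mm stand clear of the carton, and the fin begins 40 mm below this edge.
- bar_fin (a point): Straight panel, orange with a yellow fin: plate 168 x 56 x 10 mm, 0.16 kg; upright fin (the grip) 10 mm thick, 90 mm long, 36 mm high along its middle. Point: the fin's centre, 28 mm above the underside, above the plate's middle. x along length and fin, y across (pinch along y), z up. It lies flat on the bench.
- carton: Shallow closed cardboard carton, 120 (x) x 160 (y) x 48 mm high, fixed to the bench; origin at the centre of its underside; the blue panel leans on its +x face (the one away from the robot).
- jar: Jar with blue lid, 60 mm across, 85 mm high, about 115 mm out from the carton's +x face, in front of the leaning panel; origin at the centre of its underside. Not to be moved.
- tape: Roll of clear tape lying flat, 90 mm across, 25 mm high; origin at the centre of its underside. Not to be moved.
- gel: Small clear bottle, 52 mm across, 90 mm high; origin at the centre of its underside. Not to be moved.
- wipes: White and green canister, 74 mm across, 85 mm high; origin at the centre of its underside. Not to be moved.
- mug: White mug, 80 mm across, 85 mm high, handle on its +y side; origin at the centre of its underside. Not to be moved.
Mind the look-alikes: they are no part of the job. Leave any pink look-alike of the part that bears panel_b_fin alone.

How it is judged:
On the way:
1. the blue panel lies flat on the bench outside the tray, fin up, let go and at rest (angle between panel_a_fin's own z axis and vertical below 0.06 rad and height (world z) of panel_a_fin below 0.034 m and horizontal distance between panel_a_fin and tray_floor above 0.11 m and contact force between the fingers and panel_a below 0.1 N and linear speed of panel_a below 0.03 m/s), for 0.2 s.
At the end, for the whole second after the job is handed in: All three panels lie in the tray: each fin's centre within the tray's walls (85 mm of its middle in x and y), 22 to 32 mm above the tray's floor (28 when flat on it, none riding on a wall or another panel), within 0.05 rad of level with the fin up, at rest and released (x of panel_a_fin in the frame of tray_floor between -0.085 and 0.085 m and y of panel_a_fin in the frame of tray_floor between -0.085 and 0.085 m and z of panel_a_fin in the frame of tray_floor between 0.022 and 0.032 m and angle between each of panel_a_fin, panel_b_fin, bar_fin's own z axis and vertical below 0.05 rad and linear speed of each of panel_a, panel_b, bar below 0.02 m/s and contact force between the fingers and panel_a below 0.1 N and x of panel_b_fin in the frame of tray_floor between -0.085 and 0.085 m and y of panel_b_fin in the frame of tray_floor between -0.085 and 0.085 m and z of panel_b_fin in the frame of tray_floor between 0.022 and 0.032 m and contact force between the fingers and panel_b below 0.1 N and x of bar_fin in the frame of tray_floor between -0.085 and 0.085 m and y of bar_fin in the frame of tray_floor between -0.085 and 0.085 m and z of bar_fin in the frame of tray_floor between 0.022 and 0.032 m and contact force between the fingers and bar below 0.1 N); the robot touches nothing.
It fails at once if a bystander (jar, tape, gel, wipes or mug) is moved more than 25 mm (distance of any of jar, tape, gel, wipes, mug from where it was at the start of the episode above 0.025 m).
It also fails if it takes over 72 s, if anything falls off the work surface, if the arm or the gripper's body presses on something with over 40 N, if the wrist force passes 120 N, or if a joint passes its speed limit or range.

## Working session

There is one attempt and no reset: what is moved stays moved. The work goes in short steps, each a Python script; the robot and the scene stay as the last script left them, time stands still between calls to the robot, and variables do not carry over. Pictures are saved under pics/ and viewed, and the job is handed in when it is done.

```bash
ls; mkdir -p pics
python3 - <<'E'
from plant import *
import cv2, numpy as np
np.set_printoptions(precision=4,suppress=True)
s=observe();print(s)
for n in ["scene","side","wrist"]:
    c=get_calibration(n);im,d=get_image(n)
    np.savez(f"{n}0.npz",im=im,d=d,K=c["intrinsics"],D=c["dist_coeffs"],T=c["world_from_camera"])
    cv2.imwrite(f"pics/{n}0.png",cv2.resize(im[:,:,::-1],(768,576)))
    print(n,np.array(c["intrinsics"]),c["dist_coeffs"],np.array(c["world_from_camera"]))
E
```

```text
pics
{'time_s': 0.0, 'q': array([-0.1261,  0.2212,  1.5276, -0.    ,  1.3947, -0.1261]), 'joint_velocities': array([-0.0016, -0.0016,  0.0003, -0.0009, -0.0014,  0.0006]), 'joint_torque': array([ -0.0005, -49.6914, -38.939 ,  -0.0004,   0.0112,   0.    ]), 'eef_pos': array([0.6244, 0.0001, 0.2302]), 'tcp_rot': array([-1.6851,  1.5688,  3.0273]), 'ft_force': array([-1.2207,  0.4058, -0.3929]), 'torque': array([-0.019 , -0.002 , -0.0282]), 'opening': 0.08525374252428729}
scene [[354.7932   0.     254.2757]
 [  0.     354.7932 185.5647]
 [  0.       0.       1.    ]] [-0.057  0.     0.     0.     0.   ] [[ 0.7573  0.3991 -0.517   1.2197]
 [ 0.6528 -0.4853  0.5816 -0.7289]
 [-0.0188 -0.7779 -0.6281  0.9195]
 [ 0.      0.      0.      1.    ]]
side [[394.1323   0.     253.1989]
 [  0.     394.1323 192.4466]
 [  0.       0.       1.    ]] [-0.1315  0.      0.      0.      0.    ] [[-0.9975 -0.0606  0.0362  0.4987]
 [-0.0696  0.7577 -0.6489  0.9681]
 [ 0.0119 -0.6498 -0.76    1.1759]
 [ 0.      0.      0.      1.    ]]
wrist [[303.8907   0.     252.6683]
 [  0.     303.8907 191.3654]
 [  0.       0.       1.    ]] [-0.0628  0.      0.      0.      0.    ] [[ 1.     -0.0001 -0.0026  0.6234]
 [-0.0009 -0.9466 -0.3226  0.0841]
 [-0.0024  0.3226 -0.9465  0.3718]
 [ 0.      0.      0.      1.    ]]
```

View pics/scene0.png

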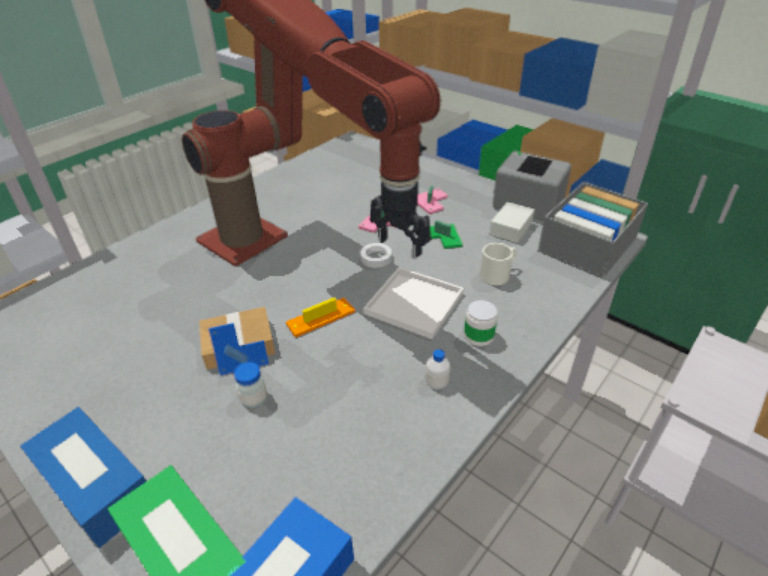

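View pics/side0.png

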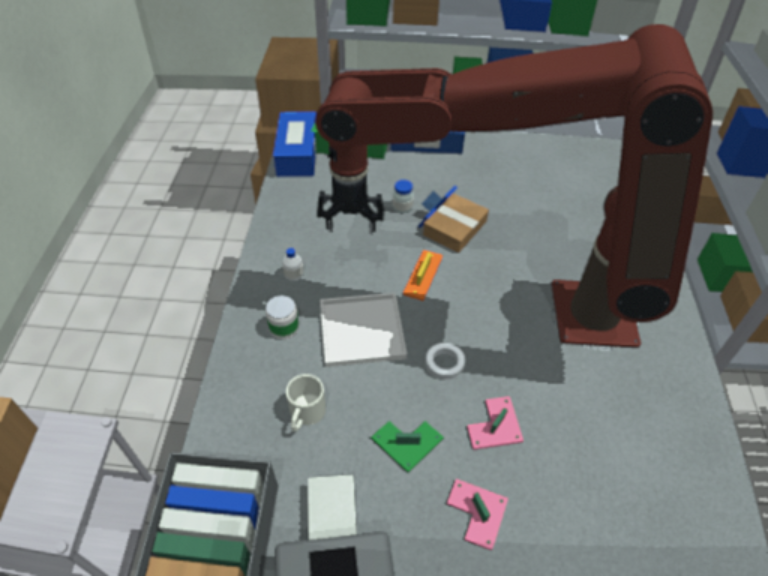

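View pics/wrist0.png

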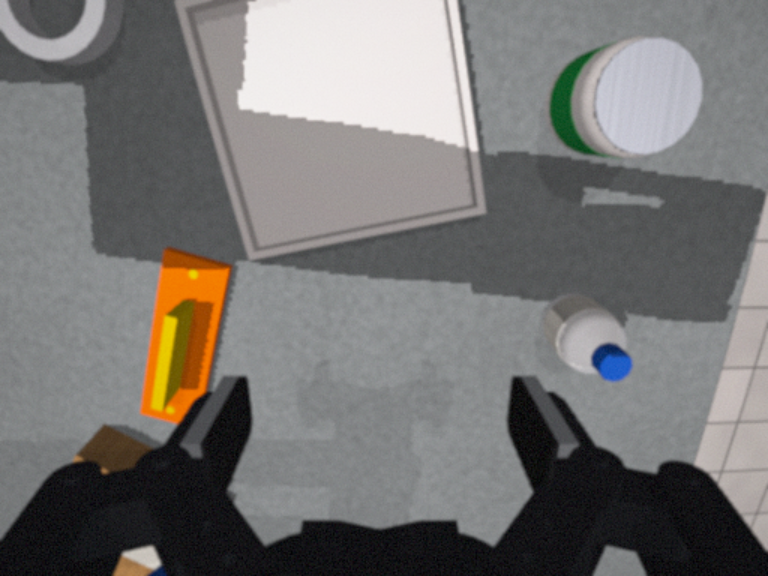

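The pictures show these (768×576 pixels):
- **Side:** tray at about (362,330), orange bar (423,274), green L (408,440). The two pink look-alikes are at (497,423) and (480,510), and the blue L leans at (437,208).
- **Scene:** blue L at (237,345), with the jar in front at (250,385).

Next I'll take coarse measurements by colour masks and depth.

```bash
cat > h.py <<'E'
import numpy as np, cv2
np.set_printoptions(precision=4,suppress=True)
def cloud(im,d,K,D,T,mask=None):
    K=np.array(K,float);D=np.array(D,float);T=np.array(T,float)
    m=(d>0) if mask is None else ((mask>0)&(d>0))
    v,u=np.nonzero(m)
    p=cv2.undistortPoints(np.stack([u,v],1).astype(float).reshape(-1,1,2),K,D).reshape(-1,2)
    z=d[v,u]
    P=np.c_[p*z[:,None],z]
    return P@T[:3,:3].T+T[:3,3], np.c_[u,v]
def plane(uv,K,D,T,h):
    K=np.array(K,float);D=np.array(D,float);T=np.array(T,float)
    p=cv2.undistortPoints(np.array(uv,float).reshape(-1,1,2),K,D).reshape(-1,2)
    r=np.c_[p,np.ones(len(p))]@T[:3,:3].T
    s=(h-T[2,3])/r[:,2]
    return T[:3,3]+r*s[:,None]
def hsv(im): return cv2.cvtColor(im,cv2.COLOR_RGB2HSV)
def cmask(im,lo,hi,roi=None):
    m=cv2.inRange(hsv(im),np.array(lo),np.array(hi))
    if roi is not None:
        z=np.zeros_like(m);x0,y0,x1,y1=roi;z[y0:y1,x0:x1]=255;m&=z
    return m
E
python3 - <<'E'
from h import *
def L(n):
    z=np.load(n+"0.npz");return z["im"],z["d"],z["K"],z["D"],z["T"]
S=L("side");C=L("scene")
# side: pixel in 512 scale = /1.5
def rep(nm,X,lo,hi,roi):
    m=cmask(X[0],lo,hi,roi);P,uv=cloud(*X,mask=m)
    print(nm,len(P),"med",np.median(P,0),"min",np.percentile(P,2,0),"max",np.percentile(P,98,0))
    return P,m
rep("green",S,(45,120,60),(75,255,255),(235,270,305,320))
rep("orange",S,(3,150,100),(18,255,255),(262,160,300,205))
rep("yellow",S,(22,120,100),(32,255,255),(262,160,300,205))
rep("blueS",S,(100,120,50),(125,255,255),(275,115,310,160))
rep("blueC",C,(100,120,50),(125,255,255),(135,210,182,250))
rep("cartonC",C,(8,60,60),(18,200,255),(130,200,185,245))
rep("cartonS",S,(8,60,60),(18,200,255),(275,125,330,170))
rep("jarlid",C,(100,120,50),(125,255,255),(155,240,175,260))
m=(slice(205,250),slice(205,275))
for nm,X,r in [("jarS",S,(255,115,277,145)),("tape",S,(280,226,312,254)),("mug",S,(188,248,220,285)),("wipes",S,(175,195,202,226)),("gel",S,(186,164,204,188))]:
    mm=np.zeros((384,512),np.uint8);mm[r[1]:r[3],r[0]:r[2]]=1
    P,uv=cloud(*X,mask=mm);P=P[P[:,2]>0.012]
    print(nm,len(P),np.percentile(P,3,0),np.percentile(P,97,0))
# bench check
mm=np.zeros((384,512),np.uint8);mm[180:190,220:255]=1
print("bench",cloud(*S,mask=mm)[0].mean(0))
E
```

```text
green 727 med [0.4663 0.4032 0.0086] min [0.4028 0.3577 0.0027] max [0.5324 0.4521 0.0239]
orange 340 med [ 0.4454 -0.0746  0.0082] min [ 0.4037 -0.1724  0.0031] max [ 0.4862 -0.0106  0.0173]
yellow 72 med [ 0.4457 -0.0827  0.0416] min [ 0.43   -0.1282  0.0065] max [ 0.4601 -0.0462  0.0487]
blueS 138 med [ 0.4212 -0.3257  0.0568] min [ 0.3655 -0.3488 -0.0006] max [ 0.4535 -0.2699  0.105 ]
blueC 842 med [ 0.4228 -0.3401  0.0576] min [ 0.3782 -0.3752  0.0068] max [ 0.5268 -0.2802  0.1035]
cartonC 743 med [ 0.3709 -0.2687  0.0475] min [ 0.2781 -0.3813  0.0019] max [ 0.4496 -0.2034  0.0516]
cartonS 865 med [ 0.3617 -0.248   0.045 ] min [ 0.2748 -0.3612  0.0016] max [ 0.4426 -0.1743  0.0523]
jarlid 277 med [ 0.512  -0.3623  0.0834] min [ 0.4223 -0.3907  0.0072] max [ 0.5412 -0.2978  0.0875]
jarS 267 [ 0.4829 -0.3827  0.0167] [ 0.5491 -0.0036  0.3119]
tape 293 [0.3498 0.1467 0.0139] [0.4269 0.2293 0.0276]
mug 598 [0.6532 0.2938 0.016 ] [0.7277 0.3924 0.085 ]
wipes 484 [0.7482 0.0832 0.0174] [0.8135 0.1461 0.0866]
gel 215 [ 0.7643 -0.0808  0.0157] [ 0.8105 -0.0442  0.0903]
bench [ 0.6225 -0.074  -0.0017]
```

```bash
cat > r.py <<'E'
from plant import *
from h import *
import warnings; warnings.filterwarnings("ignore")
from scipy.spatial.transform import Rotation as Ro
def rpy(xa,ya):
    xa=np.array(xa,float);xa/=np.linalg.norm(xa);ya=np.array(ya,float);ya-=xa*(xa@ya);ya/=np.linalg.norm(ya)
    return list(Ro.from_matrix(np.c_[xa,ya,np.cross(xa,ya)]).as_euler('xyz'))
def down(yaw): # jaw axis along yaw
    return rpy([0,0,-1],[np.cos(yaw),np.sin(yaw),0])
def snap(name,tag):
    c=get_calibration(name);im,d=get_image(name)
    X=dict(im=im,d=d,K=np.array(c["intrinsics"],float),D=np.array(c["dist_coeffs"],float),T=np.array(c["world_from_camera"],float))
    np.savez(f"{tag}.npz",**X);cv2.imwrite(f"pics/{tag}.png",cv2.resize(im[:,:,::-1],(768,576)))
    return X
def load(tag):
    z=np.load(tag+".npz");return {k:z[k] for k in z.files}
def KDT(X): return X["K"],X["D"],X["T"]
E
python3 - <<'E'
from r import *
s=observe();print(Ro.from_euler('xyz',s['tcp_rot']).as_matrix())
for p in ([0.52,0.2,0.38],):
  for yaw in (0,np.pi): print(p,yaw,inverse_kinematics(p,down(yaw)))
movep([0.52,0.2,0.38],list(s['tcp_rot']))
print(observe()['time_s'],observe()['eef_pos'])
snap("wrist","w1")
E
```

```text
[[-0.0015  1.     -0.    ]
 [ 0.0002 -0.     -1.    ]
 [-1.     -0.0015 -0.0002]]
[0.52, 0.2, 0.38] 0 [ 0.2256  0.0035  1.4879 -0.      1.6502  0.2256]
[0.52, 0.2, 0.38] 3.141592653589793 None
1.2 [0.5201 0.1992 0.3787]
```

View pics/w1.png

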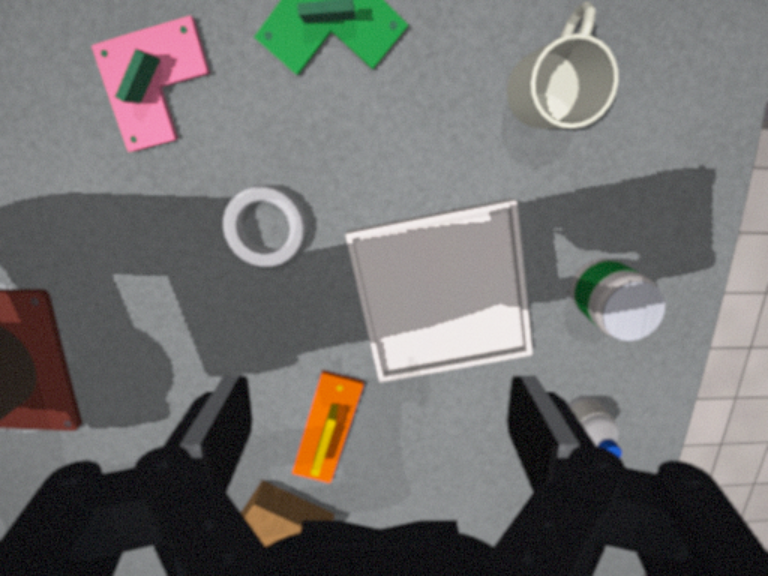

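The wrist view shows the tray with outer corners at about (347,236), (515,203), (532,354) and (380,381). The bar is at (330,427), the green L is cut off at the top, and a pink L is at (150,85). Now I'll fit the tray and bar.

Run:
```python
from r import *
for tag in ("w1","side0"):
    X=load(tag)
    P,uv=cloud(**{k:X[k] for k in ("im","d","K","D","T")})
    s=(P[:,0]>.45)&(P[:,0]<.72)&(P[:,1]>-.03)&(P[:,1]<.24)
    b=s&(abs(P[:,2])<.006); print(tag,"bench z",P[b,2].mean(),P[b,2].std())
    t=P[s&(P[:,2]>.013)&(P[:,2]<.03)]
    r=cv2.minAreaRect(t[:,:2].astype(np.float32)); print("rim",len(t),np.array(r[0]),np.array(r[1]),r[2],"z",np.median(t[:,2]))
X=load("w1")
# intensity edges along the tray: contour of bright low-sat
hs=hsv(X["im"]);g=hs[...,2].astype(float)
r=slice(120,265);
roi=g[120:265,215:365]
np.set_printoptions(linewidth=200)
print(g[200,225:365:2]); print(g[125:265:2,300])
# bar
for nm,lo,hi,z in (("bar",(3,150,90),(32,255,255),.010),):
  for tag in ("w1","wrist0"):
    X=load(tag);m=cmask(X["im"],lo,hi)
    if tag=="w1": pass
    n,l,st,ce=cv2.connectedComponentsWithStats(m);i=1+np.argmax(st[1:,4]);
    c=cv2.findContours((l==i).astype(np.uint8),cv2.RETR_EXTERNAL,cv2.CHAIN_APPROX_NONE)[0][0].reshape(-1,2)
    w=plane(c,*KDT(X),z)
    print(tag,cv2.minAreaRect(w[:,:2].astype(np.float32)))
```

```text
w1 bench z 0.0009453224170327252 0.00223911269409331
rim 1686 [0.5925 0.0996] [0.1934 0.1945] 11.45891284942627 z 0.018716284634986258
side0 bench z 0.00022832195035406711 0.0028338272608664965
rim 363 [0.5702 0.0979] [0.2336 0.1975] 10.686037063598633 z 0.017799102475624773
[ 92.  89.  85.  86.  85.  89.  94.  98. 148. 146. 148. 156. 157. 154. 160. 157. 154. 156. 160. 159. 158. 157. 156. 161. 156. 159. 155. 159. 158. 153. 154. 155. 160. 157. 159. 160. 154. 159. 160.
 152. 156. 158. 157. 161. 156. 158. 159. 156. 158. 162. 163. 160. 158. 156. 158. 156. 163. 159. 158. 161. 122. 123. 154. 127.  90.  94.  89.  89.  94.  95.]
[144. 146. 148. 143. 156. 148. 150. 139. 158. 239. 237. 230. 195. 156. 160. 161. 154. 158. 164. 155. 158. 163. 157. 161. 158. 160. 159. 158. 157. 159. 159. 158. 161. 160. 156. 155. 160. 165. 158.
 150. 158. 157. 160. 155. 199. 241. 239. 241. 236. 241. 240. 238. 239. 239. 240. 239. 238. 179. 116. 201. 232. 158. 149. 144. 141. 146. 152. 152. 145. 152.]
w1 ((0.4461878538131714, -0.09162689745426178), (0.17143410444259644, 0.05610896646976471), 72.73587036132812)
wrist0 ((0.44723063707351685, -0.09265902638435364), (0.17051951587200165, 0.05769731104373932), 72.8953628540039)
```

Run:
```python
from r import *
X=load("w1");g=cv2.cvtColor(X["im"],cv2.COLOR_RGB2GRAY)
c=np.array([[347,236],[515,203],[532,354],[380,381]],np.float32)/1.5
im=X["im"][120:265,220:365,::-1];cv2.imwrite("pics/tray.png",cv2.resize(im,None,fx=5,fy=5,interpolation=cv2.INTER_CUBIC)[:600])
for win in (3,5):
    cc=cv2.cornerSubPix(g,c.reshape(-1,1,2).copy(),(win,win),(-1,-1),(3,50,.01)).reshape(-1,2)
    w=plane(cc,*KDT(X),.02)[:,:2]
    print(cc*1.5,w.mean(0),[np.linalg.norm(w[i]-w[i-1]) for i in range(4)],[np.degrees(np.arctan2(*(w[(i+1)%4]-w[i])[::-1]))%90 for i in range(4)])
```

```text
[[344.6971 233.5177]
 [516.9435 201.6122]
 [531.7338 353.7426]
 [379.2231 381.4472]] [0.5925 0.1001] [np.float64(0.19186268646814061), np.float64(0.19298583937695196), np.float64(0.18921871639750906), np.float64(0.1914448247145122)] [np.float64(10.692858937665818), np.float64(11.04445617621117), np.float64(11.47946824591088), np.float64(11.505215630693158)]
[[347.     236.    ]
 [516.8079 201.2691]
 [530.6025 352.661 ]
 [380.4785 379.8699]] [0.593  0.1004] [np.float64(0.18669345301357085), np.float64(0.19097097303341146), np.float64(0.18785782176350638), np.float64(0.18820677987142734)] [np.float64(11.787257603960464), np.float64(10.692683909376768), np.float64(11.442672863263681), np.float64(11.535292393995547)]
```

View pics/tray.png

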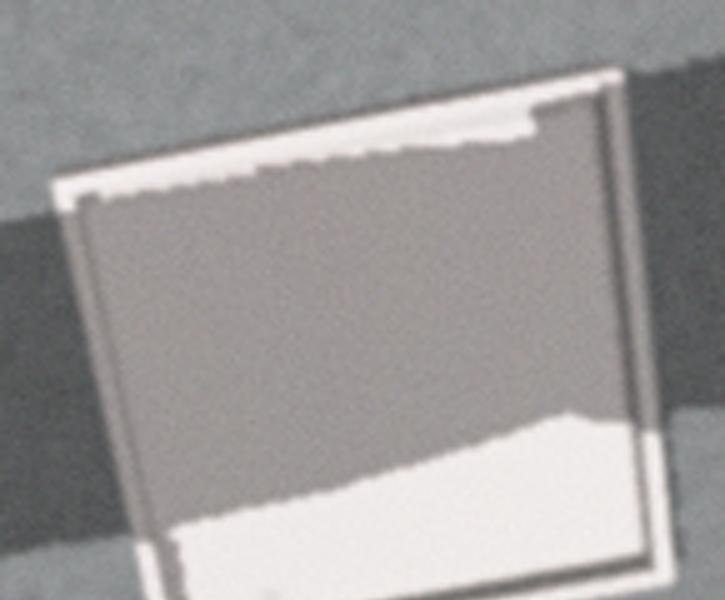

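```bash
cat >> r.py <<'E'
TC=np.array([0.5925,0.100]);TY=np.radians(11.3)
e1=np.array([np.cos(TY),np.sin(TY)]);e2=np.array([-e1[1],e1[0]])
def slot(X,Y): return TC+(X*e2-Y*e1)/1000   # X along e2, Y along -e1, mm
def blob(m):
    n,l,st,ce=cv2.connectedComponentsWithStats(m);i=1+np.argmax(st[1:,4]);mm=(l==i).astype(np.uint8)
    return mm,cv2.findContours(mm,cv2.RETR_EXTERNAL,cv2.CHAIN_APPROX_NONE)[0][0].reshape(-1,2)
E
python3 - <<'E'
from r import *
for tag in ("wrist0","w1","side0"):
    X=load(tag);m=cmask(X["im"],(22,120,150),(34,255,255),(262,160,300,205) if tag[0]=="s" else (80,200,260,330))
    mm,c=blob(m);P,_=cloud(X["im"],X["d"],*KDT(X),mask=mm)
    print(tag,mm.sum(),np.percentile(P,[2,50,98],0).tolist());w=plane(c,*KDT(X),.046)
    print(cv2.minAreaRect(w[:,:2].astype(np.float32)))
print(slot(0,59),slot(39.3,-18.7),slot(-39.3,-40.3))
for p,y in (([.4467,-.092,.1],-17.2),([*slot(0,58),.1],11.3),([*slot(39.3,-18.7),.1],-33.7),([*slot(-39.3,-40.3),.1],-33.7)):
    print(inverse_kinematics(p,down(np.radians(y))))
E
```

```text
wrist0 553 [[0.4301262946266696, -0.13544357194705792, 0.041874565832582956], [0.4465096936318639, -0.0922053417333725, 0.04493317294438706], [0.46095865937923697, -0.05282783714066849, 0.046442313511467694]]
((0.4463648796081543, -0.09356007725000381), (0.08988835662603378, 0.010835189372301102), 73.11066436767578)
w1 231 [[0.4302316587408177, -0.13353909738765074, 0.007983760897998375], [0.44604881885464154, -0.09341568782688503, 0.0447563880998878], [0.45916494188065937, -0.05175225607742015, 0.04658721939802169]]
((0.44496190547943115, -0.09237045794725418), (0.09045638889074326, 0.011952314525842667), 72.46318817138672)
side0 55 [[0.4297953067812246, -0.12868326997695384, 0.006042510665606962], [0.44215077930790286, -0.0963216706962936, 0.043027174123761336], [0.45682566365145816, -0.056043121403824336, 0.04879961821976831]]
((0.4422837495803833, -0.08979590982198715), (0.08305944502353668, 0.014434252865612507), 71.28341674804688)
[0.5346 0.0884] [0.6031 0.1422] [0.6397 0.0694]
[-0.3763 -0.047   2.074   0.      1.1146 -0.0761]
[ 0.0187  0.1602  1.8566  0.      1.1248 -0.1785]
[ 0.1044  0.33    1.6513 -0.      1.1603  0.6925]
[-0.0145  0.3817  1.5842 -0.      1.1757  0.5737]
```

Run:
```python
from r import *
p=np.array([.4463,-.0932]);R=down(np.radians(72.9-90))
movep([*p,.12],R)
gripper_to(.05,50)
print(move_l([*p,.014],feed=.15,max_force=15),observe()['eef_pos'])
gripper_to(0.0,60)
s=observe();print(s['time_s'],s['opening'],s['ft_force'])
move_l([*p,.10],feed=.2)
R2=down(np.radians(11.3));q=slot(0,56)
movep([*q,.10],R2)
s=observe();print(s['time_s'],s['opening'],s['eef_pos'],s['ft_force'])
snap("wrist","w2");snap("side","s2")
```

```text
False [ 0.4469 -0.0935  0.0147]
4.4667 0.009286208585737026 [-1.2147  0.3426  6.6495]
5.8833 0.009080985655540929 [0.5363 0.0886 0.0984] [ 0.1516  0.1976 -1.8032]
```

View pics/w2.png

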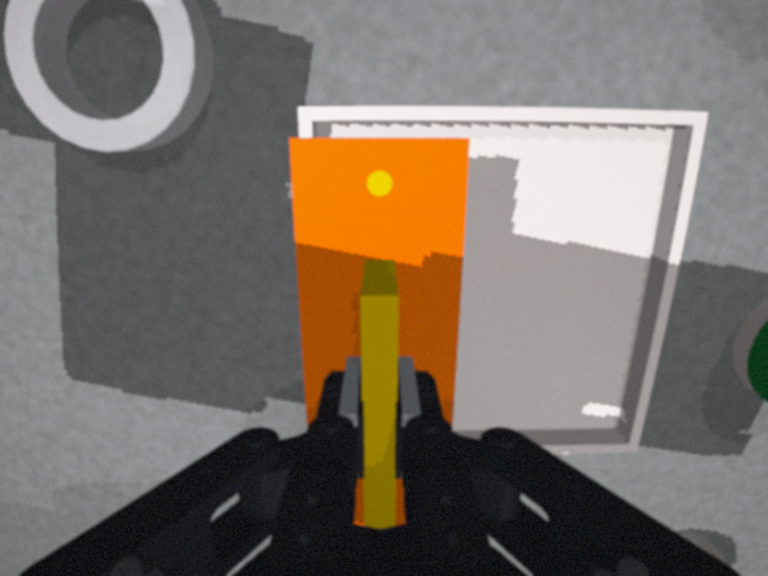

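View pics/s2.png

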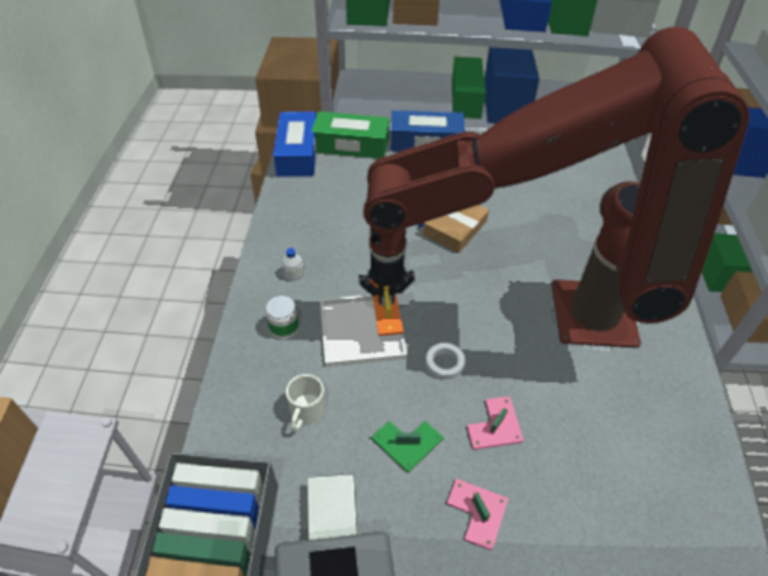

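The bar is held straight: its end edge runs along row 138 of the wrist view, with tray corners at (299,107), (705,113) and (636,448). I'll refine the tray pose from this closer view.

Run:
```python
from r import *
X=load("w2");g=cv2.cvtColor(X["im"],cv2.COLOR_RGB2GRAY)
for c in ([[299,107],[706,113],[636,449]],):
    c=np.array(c,np.float32)/1.5
    for win in (2,3,4):
        cc=cv2.cornerSubPix(g,c.reshape(-1,1,2).copy(),(win,win),(-1,-1),(3,50,.01)).reshape(-1,2)
        w=plane(cc,*KDT(X),.02)[:,:2];d1=w[1]-w[0];d2=w[1]-w[2]
        print(cc*1.5,np.linalg.norm(d1),np.linalg.norm(d2),np.degrees(np.arctan2(*d1[::-1])),np.degrees(np.arctan2(*d2[::-1]))-90,(w[0]+w[2])/2)
# bar far edge, at underside ~0.084 + .01 top
b=plane(np.array([[290,139],[468,139]])/1.5,*KDT(X),.0984-.0147+.010)[:,:2];d=b[1]-b[0]
print(b.mean(0),np.linalg.norm(d),np.degrees(np.arctan2(*d[::-1])), "pred end",observe()['eef_pos'][:2]+.084*e2)
```

```text
[[297.297  105.8084]
 [707.2947 111.3763]
 [636.     449.    ]] 0.19083352703358597 0.1893314584227661 11.305108332443309 11.258591565618303 [0.5917 0.1013]
[[297.0191 105.8322]
 [707.3435 111.3319]
 [637.8909 444.5835]] 0.19098136482700648 0.18615523428149744 11.313996703218178 11.407480839466743 [0.5916 0.1029]
[[296.8983 105.8692]
 [707.4446 111.3484]
 [637.8358 444.6447]] 0.19108936634836043 0.18619315885830687 11.316962779590979 11.38369616964529 [0.5915 0.1028]
[0.5189 0.1693] 0.0547508405012433 11.23701848565438 pred end [0.5203 0.1701]
```

Run:
```python
from r import *
q=slot(0,56)
move_l([*q,.04],feed=.2)
print("floor",move_l([*q,.016],feed=.06,max_force=6)); s=observe();print(s['eef_pos'],s['ft_force'])
z=s['eef_pos'][2]
q2=slot(0,66)
print("wall",move_l([*q2,z+.001],feed=.04,max_force=8)); s=observe();print(s['eef_pos'],s['ft_force'])
d=s['eef_pos'][:2]-TC;print("X,Y",d@e2*1e3,-d@e1*1e3)
```

```text
floor True
[0.5388 0.089  0.0185] [0.484  0.5828 1.6669]
wall True
[0.5329 0.088  0.0193] [ 2.1449  0.8617 -0.561 ]
X,Y -0.1323465582525596 60.804640537392245
```

```bash
sed -i 's/^TC=.*;TY/TC=np.array([0.5935,0.1008]);TY/' r.py
python3 - <<'E'
from r import *
gripper_to(.026,20)
p=observe()['eef_pos'][:2]
move_l([*p,.12],feed=.25)
movep([.47,.37,.24],down(0))
snap("wrist","w3");s=observe();print(s['time_s'],s['eef_pos'])
X=load("w3");m=cmask(X["im"],(45,130,90),(75,255,255))
mm,c=blob(m);w=plane(c,*KDT(X),.010)
r=cv2.minAreaRect(w[:,:2].astype(np.float32));print(r)
f=cmask(X["im"],(60,60,20),(95,255,95));f,cf=blob(f);wf=plane(cf,*KDT(X),.046);print(f.sum(),cv2.minAreaRect(wf[:,:2].astype(np.float32)),cf.mean(0)*1.5)
hull=cv2.convexHull(c);ap=cv2.approxPolyDP(c.reshape(-1,1,2),6,True).reshape(-1,2);print(ap*1.5,plane(ap,*KDT(X),.010)[:,:2])
E
```

```text
9.1917 [0.4701 0.3686 0.2385]
((0.46809032559394836, 0.3843887448310852), (0.11080098897218704, 0.11050780862569809), 48.66064453125)
1071 ((0.7609856724739075, 0.13825082778930664), (0.07777606695890427, 0.06481976062059402), 33.056819915771484) [685.6654 485.239 ]
[[372.  121.5]
 [286.5 228. ]
 [336.  267. ]
 [382.5 220.5]
 [429.  261. ]
 [474.  213. ]] [[0.4626 0.4609]
 [0.3916 0.3779]
 [0.4315 0.3443]
 [0.4708 0.3839]
 [0.5099 0.3495]
 [0.5454 0.3902]]
```

View pics/w3.png

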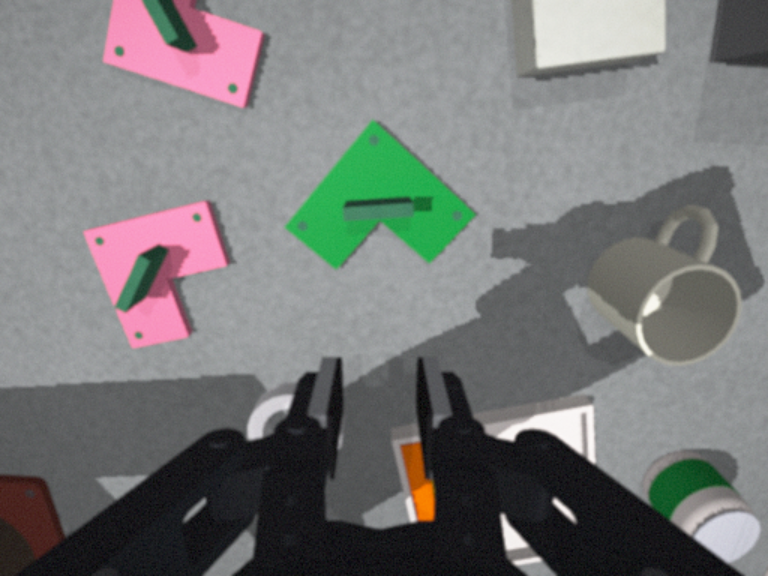

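The green L shows corners at (372,121), (286,228) and (474,213), with the notch facing −y. The fin is at about (379,208) and is checked next.

Run:
```python
from r import *
X=load("w3")
w=plane(np.array([[344,204],[413,199],[414,214],[345,220]])/1.5,*KDT(X),.046);print(w[:,:2],w.mean(0))
P,uv=cloud(X["im"],X["d"],*KDT(X));s=(P[:,2]>.036)&(P[:,2]<.05)&(abs(P[:,0]-.468)<.05)&(abs(P[:,1]-.39)<.05)
print(s.sum(),cv2.minAreaRect(P[s][:,:2].astype(np.float32)),uv[s].min(0)*1.5,uv[s].max(0)*1.5)
```

```text
[[0.4424 0.4029]
 [0.4928 0.4064]
 [0.4937 0.3955]
 [0.4429 0.3911]] [0.468 0.399 0.046]
483 ((0.4667702913284302, 0.3972782790660858), (0.05202934518456459, 0.01041556615382433), 3.891573190689087) [342. 201.] [412.5 219. ]
```

Run:
```python
from r import *
p=np.array([.4672,.3978]);R=down(np.radians(-86.1))
movep([*p,.12],R)
gripper_to(.05,60)
print(move_l([*p,.014],feed=.15,max_force=15),observe()['eef_pos'])
gripper_to(0.0,60)
s=observe();print(s['time_s'],s['opening'],s['eef_pos'])
move_l([*p,.13],feed=.25)
R2=down(np.radians(-33.7));q=slot(39.3,-16.7)
movep([*q,.11],R2)
s=observe();print(s['time_s'],s['opening'],s['eef_pos']-[*q,.11],s['ft_force'])
snap("wrist","w4");snap("scene","c4")
```

```text
False [0.4679 0.3983 0.0149]
12.225 0.009161313308957853 [0.468  0.3983 0.0152]
14.0917 0.008588515974226172 [-0.001   0.0005 -0.0014] [ 0.2003  0.83   -1.8349]
```

View pics/w4.png

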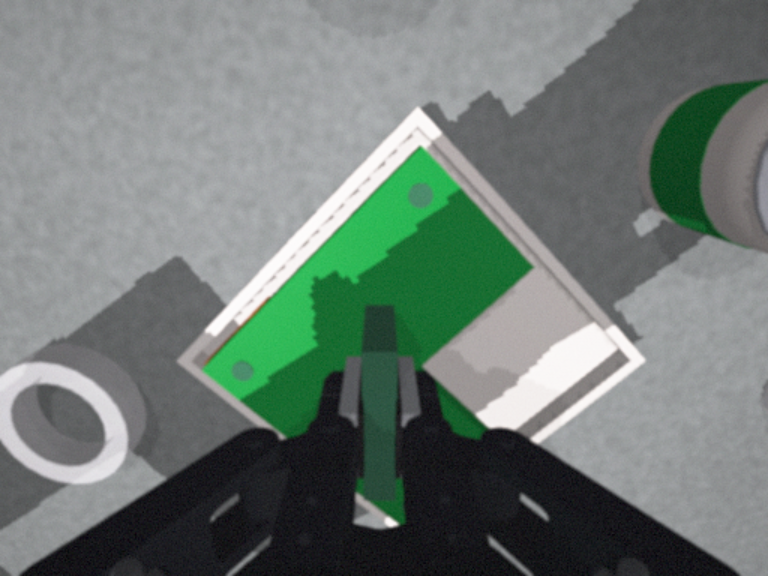

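View pics/c4.png

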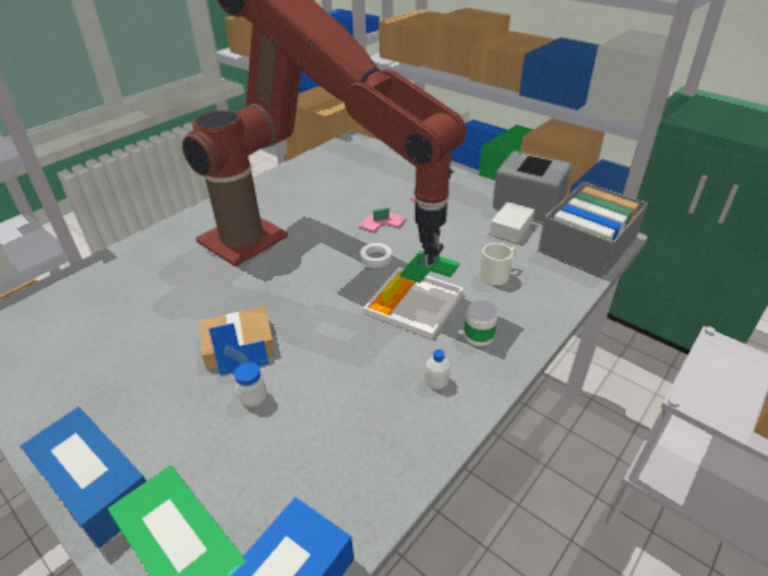

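The green L is over its slot, with its outer corner at (421,147), edge ends at (203,367) and (532,268), and no clash. I'll check it by ray cast before lowering.

Run:
```python
from r import *
X=load("w4")
w=plane(np.array([[421,147],[203,367],[532,268]])/1.5,*KDT(X),.1034)[:,:2]
for a in w: d=a-TC;print("X,Y",d@e2*1e3,-d@e1*1e3)
print("want (86,-82),(86,30),(30,-82)")
d=w[0]-w[1];print(np.linalg.norm(d),np.degrees(np.arctan2(*d[::-1])));d=w[0]-w[2];print(np.linalg.norm(d),np.degrees(np.arctan2(*d[::-1]))-90)
g=cv2.cvtColor(X["im"],cv2.COLOR_RGB2GRAY)
t=plane(np.array([[418,106],[179,362],[645,361]])/1.5,*KDT(X),.02)[:,:2]
for a in t: d=a-TC;print("tray X,Y",d@e2*1e3,-d@e1*1e3)
```

```text
X,Y 87.73316358424081 -79.655218177099
X,Y 88.35627958820064 29.503990180850476
X,Y 32.87712704336565 -79.32564426051378
want (86,-82),(86,30),(30,-82)
0.10916098681712538 10.972940744653082
0.054857026568529255 10.955772300513019
tray X,Y 95.511897232561 -94.90807697427837
tray X,Y 93.70959629474774 95.82237269835304
tray X,Y -96.26463523386326 -94.39106391852283
```

Run:
```python
from r import *
q=slot(37.8,-17.0)
move_l([*q,.045],feed=.2)
print("floor",move_l([*q,.014],feed=.06,max_force=6)); s=observe();print(s['eef_pos'],s['ft_force'])
d=s['eef_pos'][:2]-TC;print("X,Y",d@e2*1e3,-d@e1*1e3)
gripper_to(.03,20);p=s['eef_pos'][:2]
move_l([*p,.13],feed=.3)
movep([.56,-.18,.30],down(0))
s=observe();print(s['time_s'],s['eef_pos'])
snap("wrist","w5");snap("side","s5");snap("scene","c5")
```

```text
floor True
[0.6033 0.1412 0.0186] [-0.3193 -0.4319  3.8606]
X,Y 37.73482950181538 -17.51659646638617
17.3583 [ 0.5598 -0.1791  0.2985]
```

View pics/w5.png

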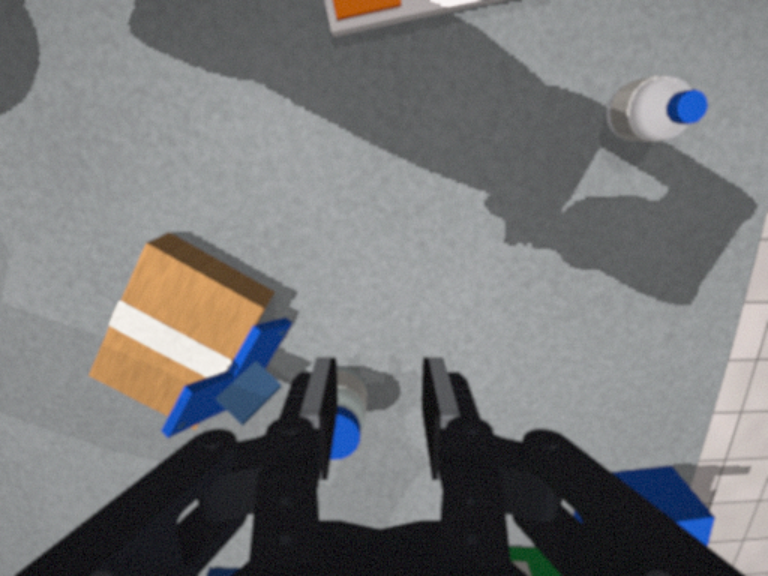

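View pics/s5.png

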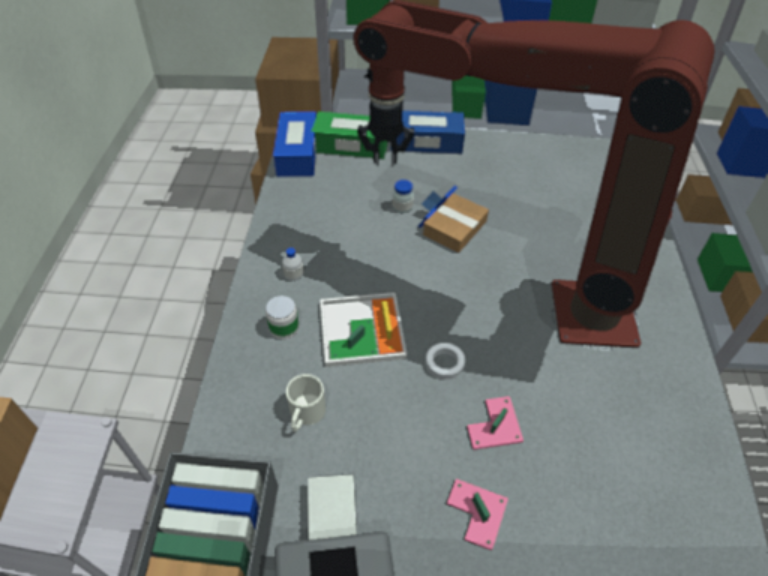

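The side view shows bar and green L flat in the tray. The wrist view shows the carton top at about (180,325), the leaning blue L from (165,433) to (290,320), and its fin at (248,392). Next I'll fit the blue plane and top edge.

Run:
```python
from r import *
X=load("w5");
P,uv=cloud(X["im"],X["d"],*KDT(X))
H=hsv(X["im"])[uv[:,1],uv[:,0]]
car=(H[:,0]>6)&(H[:,0]<20)&(H[:,1]>60)&(P[:,2]>.043)&(P[:,2]<.053)&(uv[:,0]<190)&(uv[:,1]>150)
print("carton top",car.sum(),cv2.minAreaRect(P[car][:,:2].astype(np.float32)),np.median(P[car,2]))
wh=(P[:,2]>.043)&(P[:,2]<.053)&(uv[:,0]<185)&(uv[:,1]>150)&(H[:,1]<60)
c2=car|wh
print(cv2.minAreaRect(P[c2][:,:2].astype(np.float32)))
for tag,roi in (("w5",(100,205,200,295)),("c5",(135,205,182,250)),("side0",(275,115,310,160))):
    X=load(tag);m=cmask(X["im"],(100,140,40),(125,255,255),roi)
    Q,u=cloud(X["im"],X["d"],*KDT(X),mask=m)
    cv2.imwrite(f"pics/m_{tag}.png",cv2.resize(m[roi[1]:roi[3],roi[0]:roi[2]],None,fx=4,fy=4))
    print(tag,len(Q),np.percentile(Q,[1,50,99],0).tolist())
    np.save(f"blue_{tag}.npy",Q)
    # ransac plane
    rng=np.random.default_rng(0);best=0
    for _ in range(500):
        a,b,c=Q[rng.choice(len(Q),3,False)];n=np.cross(b-a,c-a);n/=np.linalg.norm(n)+1e-12
        k=abs((Q-a)@n)<.002
        if k.sum()>best: best=k.sum();K_=k
    I=Q[K_];cen=I.mean(0);n=np.linalg.svd(I-cen)[2][2];n*=np.sign(n[0])
    print(" plane inl",best,n,"tilt deg",np.degrees(np.arcsin(n[2])),"az",np.degrees(np.arctan2(n[1],n[0])))
    h=n.copy();h[2]=0;h/=np.linalg.norm(h);xx=np.array([-h[1],h[0],0]);yy=np.cross(n,xx)
    ax=I@xx;ay=I@yy;off=cen@n;print(" xx",np.percentile(ax,[.5,99.5]),"yy",np.percentile(ay,[.5,99.5]),"zmax",np.percentile(I[:,2],99.5),off)
```

```text
carton top 5884 ((0.3566490709781647, -0.28546226024627686), (0.1617095172405243, 0.12099118530750275), 57.8666877746582) 0.04705317258872524
((0.37827757000923157, -0.2988707423210144), (0.16163107752799988, 0.17245838046073914), 58.02375030517578)
w5 1873 [[0.36732607392395294, -0.35735480588653207, 0.007252384509317464], [0.41209064935467055, -0.31466118884730515, 0.05962087679993361], [0.46067093988633573, -0.2690797547855281, 0.10444012819594975]]
 plane inl 1290 [ 0.7682 -0.4618  0.4433] tilt deg 26.317060398284994 az -31.009904496564324
 xx [-0.1094 -0.0008] yy [-0.2355 -0.1258] zmax 0.1047704320467376 0.49087171734203666
c5 762 [[0.37511665216147266, -0.38010158589486864, 0.006141162783959675], [0.41968996244841705, -0.3393187996497188, 0.05558057289109647], [0.5299579661194493, -0.2783131370765108, 0.10454624853958863]]
 plane inl 391 [ 0.7691 -0.4887  0.4119] tilt deg 24.321851395127787 az -32.42965569495811
 xx [-0.0982  0.01  ] yy [-0.2205 -0.1103] zmax 0.10565131235597852 0.5007551957689814
side0 56 [[0.3617413528615878, -0.39620610199674605, -0.0032524533425157933], [0.41643688685919183, -0.30994760228215124, 0.053535989103706494], [0.456174488716919, -0.2661698237580863, 0.10609358246543685]]
 plane inl 35 [ 0.7609 -0.4219  0.493 ] tilt deg 29.53499397483894 az -29.00610910341668
 xx [-0.1254 -0.02  ] yy [-0.2705 -0.1474] zmax 0.10577160075446682 0.4749282100946081
```

Run:
```python
from r import *
X=load("w5");im=X["im"][150:300,50:215,::-1];cv2.imwrite("pics/bw5.png",cv2.resize(im,(660,600),interpolation=cv2.INTER_CUBIC))
```

```text
(no output)
```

View pics/bw5.png

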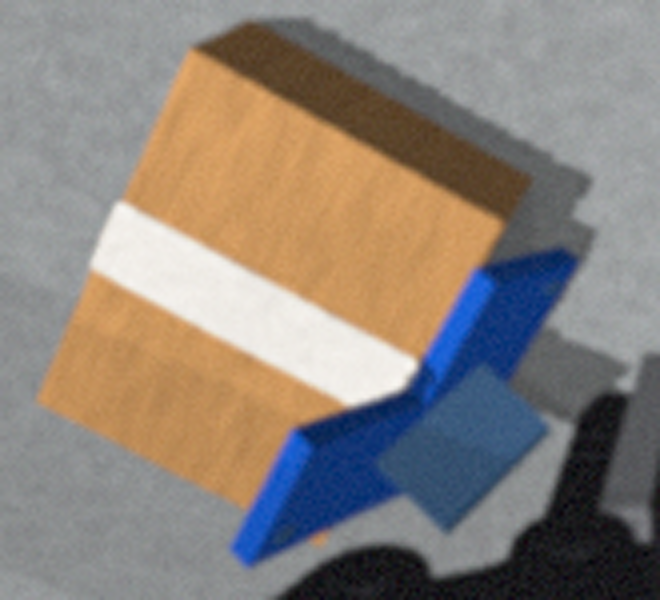

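Run:
```python
from r import *
X=load("w5")
f=lambda a:np.array(a,float)/4+[50,150]
w=plane(f([[290,432],[313,436],[250,565],[232,548],[271.5,496]]),*KDT(X),.1036)[:,:2]
print(w); d=(w[0]+w[1]-w[2]-w[3])/2;print(np.linalg.norm(d),np.degrees(np.arctan2(*d[::-1]))-90,w[:4].mean(0))
# geometric expectation
th=np.radians(-32);cx=np.array([np.cos(th),np.sin(th)]);cy=np.array([-cx[1],cx[0]])
C=np.array([.3566,-.2855]);
a=np.radians(25)
# depth-based: top points
Q=np.load("blue_w5.npy");T=Q[Q[:,2]>.100];print("depth top",len(T),T.mean(0))
t=w[4]-C;print("top in carton frame",t@cx,t@cy,"(expect x ~ .06+.0224-.0473-/+; =",.06+48*np.tan(a)/1e3-.112*np.sin(a)+.005*np.cos(a),")")
# IK tests
top=np.array([*w[4],.1036])
ca,sa=np.cos(a),np.sin(a)
py=np.array([*(-sa*cx),ca]);pz=np.array([*(ca*cx),sa])
for s in(1,-1):
    print(s,inverse_kinematics(top-py*.03,rpy(-py,s*pz)))
```

```text
[[ 0.3903 -0.3   ]
 [ 0.3977 -0.3014]
 [ 0.3684 -0.3519]
 [ 0.3633 -0.3452]
 [ 0.3803 -0.3243]]
0.05552733128631653 -30.440206972337123 [ 0.3799 -0.3246]
depth top 269 [ 0.3806 -0.3256  0.1025]
top in carton frame 0.04070506242736437 -0.02033729942468382 (expect x ~ .06+.0224-.0473-/+; = 0.039581061211664846 )
1 [-0.9688 -0.1694  2.3058  0.2937  0.6217 -0.6166]
-1 [-0.9688 -0.1694  2.3058  0.2937  0.6217  2.525 ]
```

Run:
```python
from r import *
def pose(M,phi,beta,g=.031,lift=0.):
    # panel flat-to-be centre M, outward az phi, plate tilt beta from horizontal; foot at M+.056u
    u=np.array([np.cos(phi),np.sin(phi),0]);k=np.array([0,0,1.]);x=np.array([-u[1],u[0],0])
    py=-np.cos(beta)*u+np.sin(beta)*k; pz=np.sin(beta)*u+np.cos(beta)*k
    foot=np.array([*M,lift])+.056*u
    return foot+py*(.112-g)+pz*.005-x*.028,-py,pz
for M in ([.60,-.17],[.64,-.18],[.68,-.19],[.72,-.2]):
  for dphi in (0,):
    phi=np.arctan2(M[1],M[0])+dphi
    for b in (65,45,35,28,22):
        p,a,y=pose(M,phi,np.radians(b))
        r=[inverse_kinematics(p,rpy(a,s*y)) for s in (1,-1)]
        print(M,b,p,[None if q is None else np.round(q,2).tolist() for q in r])
```

```text
[0.6, -0.17] 65 [ 0.6177 -0.2041  0.0755] [[-0.49, 0.17, 1.97, 0.16, 0.58, -0.33], None]
[0.6, -0.17] 45 [ 0.5945 -0.1976  0.0608] [None, None]
[0.6, -0.17] 35 [ 0.5852 -0.1949  0.0506] [[-0.59, 0.14, 2.38, 2.45, 0.4, -2.67], [-0.59, 0.14, 2.38, 2.45, 0.4, 0.47]]
[0.6, -0.17] 28 [ 0.5797 -0.1933  0.0424] [None, [-0.62, 0.25, 2.41, 2.63, 0.64, 0.26]]
[0.6, -0.17] 22 [ 0.5758 -0.1922  0.035 ] [None, [-0.64, 0.38, 2.42, 2.7, 0.87, 0.16]]
[0.64, -0.18] 65 [ 0.6577 -0.2141  0.0755] [[-0.47, 0.26, 1.86, 0.15, 0.6, -0.3], None]
[0.64, -0.18] 45 [ 0.6346 -0.2076  0.0608] [None, None]
[0.64, -0.18] 35 [ 0.6252 -0.2049  0.0506] [[-0.55, 0.22, 2.28, 2.48, 0.37, -2.68], [-0.55, 0.22, 2.28, 2.48, 0.37, 0.47]]
[0.64, -0.18] 28 [ 0.6197 -0.2034  0.0424] [None, [-0.57, 0.31, 2.32, 2.67, 0.61, 0.26]]
[0.64, -0.18] 22 [ 0.6158 -0.2023  0.035 ] [None, [-0.59, 0.42, 2.33, 2.74, 0.82, 0.16]]
[0.68, -0.19] 65 [ 0.6978 -0.224   0.0755] [[-0.45, 0.35, 1.75, 0.13, 0.62, -0.27], None]
[0.68, -0.19] 45 [ 0.6746 -0.2176  0.0608] [None, None]
[0.68, -0.19] 35 [ 0.6653 -0.215   0.0506] [[-0.52, 0.3, 2.18, 2.49, 0.34, -2.67], [-0.52, 0.3, 2.18, 2.49, 0.34, 0.48]]
[0.68, -0.19] 28 [ 0.6598 -0.2134  0.0424] [None, [-0.54, 0.38, 2.22, 2.69, 0.57, 0.26]]
[0.68, -0.19] 22 [ 0.6559 -0.2123  0.035 ] [None, [-0.55, 0.47, 2.23, 2.76, 0.77, 0.17]]
[0.72, -0.2] 65 [ 0.7378 -0.234   0.0755] [[-0.44, 0.43, 1.64, 0.12, 0.65, -0.25], None]
[0.72, -0.2] 45 [ 0.7147 -0.2276  0.0608] [None, None]
[0.72, -0.2] 35 [ 0.7053 -0.225   0.0506] [[-0.5, 0.37, 2.07, 2.49, 0.31, -2.64], [-0.5, 0.37, 2.07, 2.49, 0.31, 0.5]]
[0.72, -0.2] 28 [ 0.6998 -0.2235  0.0424] [None, [-0.51, 0.44, 2.12, 2.7, 0.52, 0.27]]
[0.72, -0.2] 22 [ 0.6959 -0.2224  0.035 ] [None, [-0.53, 0.52, 2.14, 2.78, 0.72, 0.18]]
```

```bash
cat >> r.py <<'E'
def pose(M,phi,beta,g=.031,lift=0.):
    u=np.array([np.cos(phi),np.sin(phi),0]);k=np.array([0,0,1.]);x=np.array([-u[1],u[0],0])
    py=-np.cos(beta)*u+np.sin(beta)*k; pz=np.sin(beta)*u+np.cos(beta)*k
    foot=np.array([*M,lift])+.056*u
    return foot+py*(.112-g)+pz*.005-x*.028,-py,pz
E
python3 - <<'E'
from r import *
a=np.radians(25);th=np.radians(-31.5);ca,sa=np.cos(a),np.sin(a)
cx=np.array([np.cos(th),np.sin(th)]);py=np.array([*(-sa*cx),ca]);pz=np.array([*(ca*cx),sa])
top=np.array([.3805,-.3248,.1036]);R=rpy(-py,-pz)
q=inverse_kinematics(top+py*.06,R);print(q)
movep(list(top+py*.06),R)
gripper_to(.04,50)
print(observe()['time_s'],observe()['eef_pos']-(top+py*.06))
snap("wrist","w6");snap("side","s6")
E
```

```text
[-1.0193 -0.4405  2.3329  0.2526  0.8711  2.5458]
20.3 [0.0001 0.     0.0001]
```

View pics/w6.png

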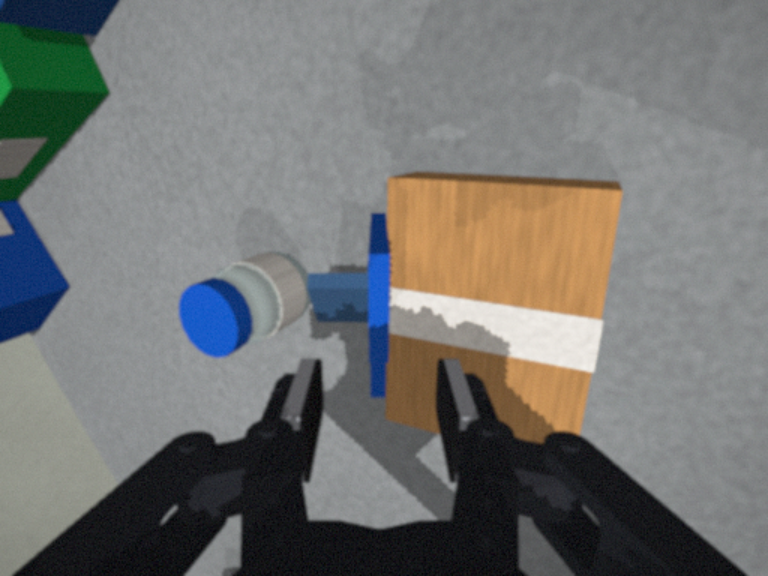

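View pics/s6.png

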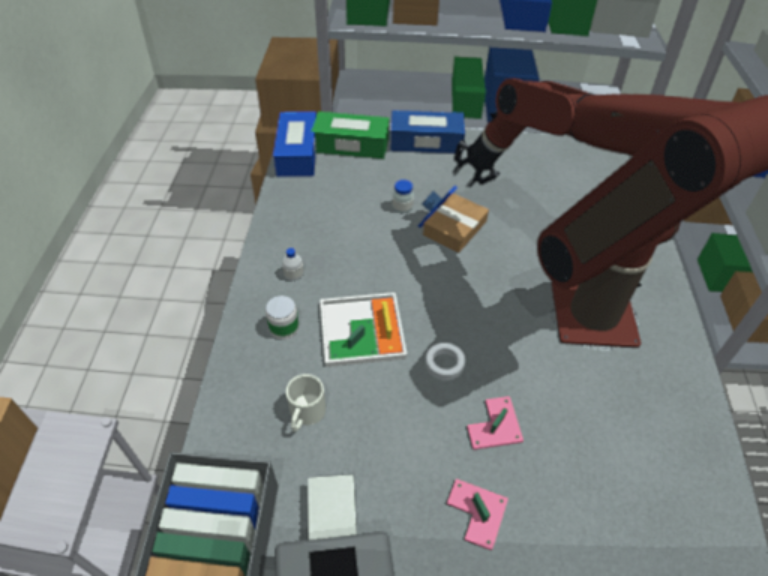

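Seen along the approach axis, the blue plate is edge-on at column 378, centred between the fingers at columns 310 and 450 and parallel to them. Going in.

Run:
```python
from r import *
a=np.radians(25);th=np.radians(-31.5);ca,sa=np.cos(a),np.sin(a)
cx=np.array([np.cos(th),np.sin(th)]);py=np.array([*(-sa*cx),ca]);pz=np.array([*(ca*cx),sa])
top=np.array([.3805,-.3248,.1036])
print(move_l(list(top-py*.031),feed=.12,max_force=12));print(observe()['eef_pos']-(top-py*.031))
gripper_to(0.,70)
s=observe();print(s['opening'],s['ft_force'],s['time_s'])
p=s['eef_pos']
print(move_l([p[0],p[1],p[2]+.20],feed=.2))
s=observe();print(s['opening'],s['ft_force'],s['time_s'],s['q'])
M=[.64,-.18];phi=np.arctan2(M[1],M[0])
for b in (20,24,28):
  for l in (.25,.03,0):
    t,A,Y=pose(M,phi,np.radians(b),lift=l);print(b,l,inverse_kinematics(t,rpy(A,-Y)))
snap("scene","c7")
```

```text
False
[ 0.0001 -0.0002  0.0004]
0.008871213808339856 [-2.0938  0.011   4.6874] 21.6833
False
0.008902504153992028 [ 0.6168 -0.6824 -1.5983] 22.8417 [-0.9717 -0.4336  2.105   0.1974  1.0795  2.661 ]
20 0.25 [-0.5958 -0.3328  2.3925  1.9454  0.3249  1.0641]
20 0.03 [-0.5958  0.3586  2.3543  2.7235  0.8208  0.1806]
20 0 [-0.5958  0.466   2.3238  2.7498  0.8915  0.1405]
24 0.25 [-0.5853 -0.3495  2.3472  1.5347  0.2836  1.4783]
24 0.03 [-0.5853  0.28    2.3506  2.6782  0.6759  0.2417]
24 0 [-0.5853  0.3842  2.3256  2.7177  0.7476  0.1896]
28 0.25 [-0.5739 -0.3517  2.2953  1.1084  0.2955  1.907 ]
28 0.03 [-0.5739  0.2146  2.3362  2.6059  0.536   0.3279]
28 0 [-0.5739  0.3139  2.3167  2.6661  0.6059  0.2563]
```

View pics/c7.png

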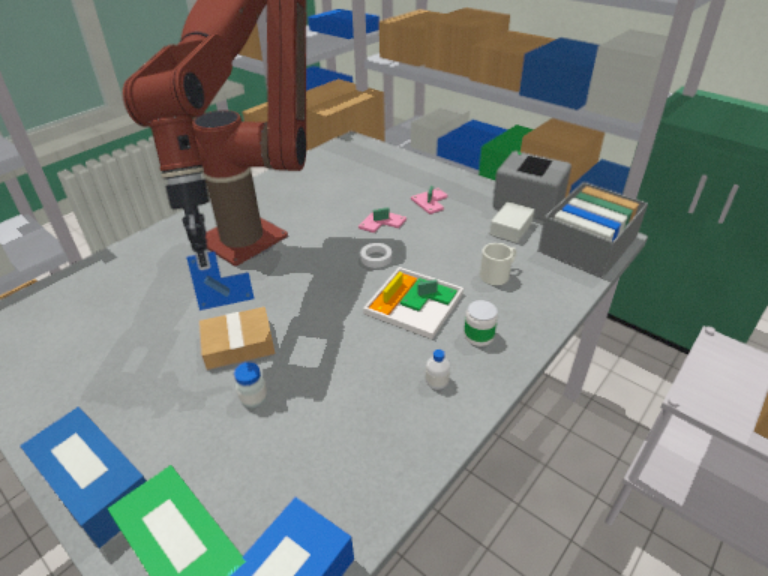

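The blue L is held by its top edge, upright, at about (218,280) and clear of the carton. Now I'll move it over the open bench.

Run:
```python
from r import *
M=[.64,-.18];phi=np.arctan2(M[1],M[0])
for l in (.25,.08):
    t,A,Y=pose(M,phi,np.radians(23),lift=l)
    movep(list(t),rpy(A,-Y));s=observe();print(s['time_s'],s['eef_pos']-t,s['opening'],s['ft_force'])
snap("scene","c8");snap("side","s8")
```

```text
24.1917 [ 0.0001 -0.0002  0.0002] 0.008999447713801212 [ 0.2266  0.095  -0.3517]
25.1667 [ 0.0008 -0.0006  0.0012] 0.008854266491644018 [ 0.0152 -0.128  -1.1039]
```

View pics/c8.png

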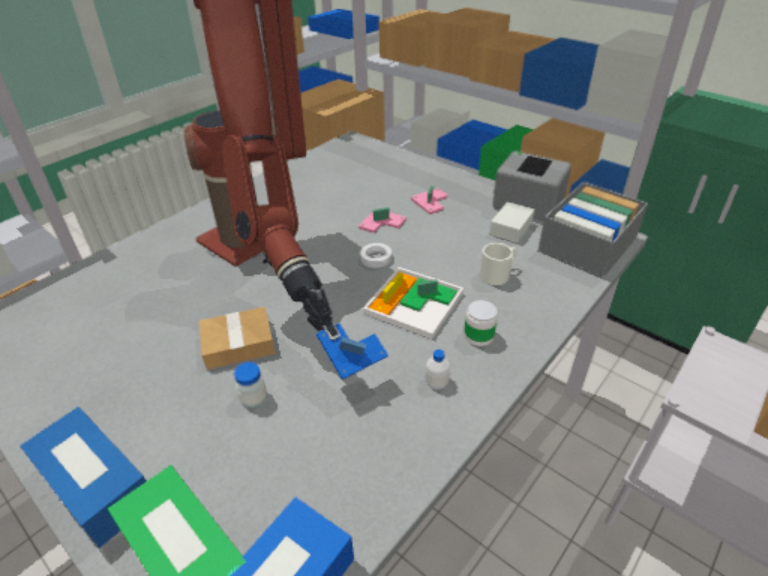

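View pics/s8.png

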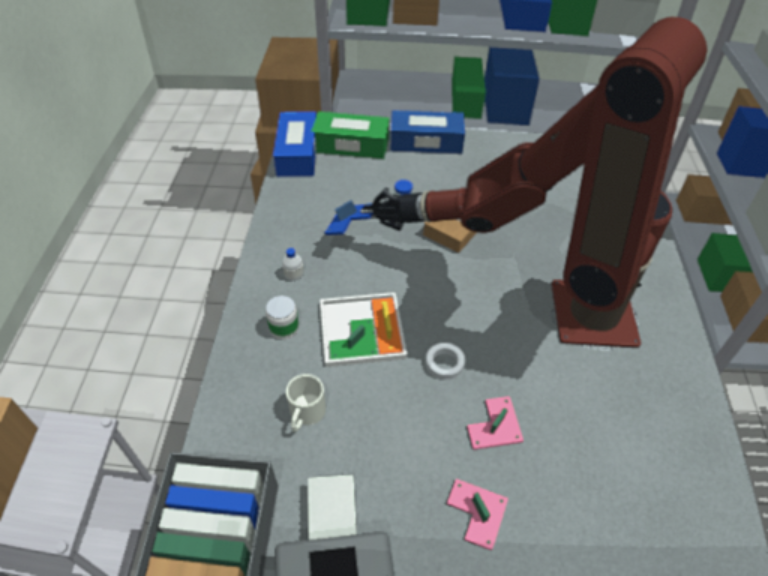

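Run:
```python
from r import *
M=[.64,-.18];phi=np.arctan2(M[1],M[0]);u=np.array([np.cos(phi),np.sin(phi),0])
R=None
t,A,Y=pose(M,phi,np.radians(23),lift=.0)
print(move_l(list(t-[0,0,.004]),feed=.06,max_force=4));s=observe();print(s['eef_pos']-t,s['ft_force'],s['time_s'])
gripper_to(.032,20)
p=observe()['eef_pos']
print(observe()['ft_force'])
print(move_l(list(p-.08*u+[0,0,.02]),feed=.12,max_force=15))
s=observe();print(s['time_s'],s['eef_pos'],s['ft_force'])
hold(.1)
snap("scene","c9");snap("side","s9");snap("wrist","w9")
```

```text
True
[-0.0001  0.0002 -0.0001] [0.9461 0.6694 2.8465] 26.4833
[ 0.0834 -0.2887  0.3756]
False
27.675 [ 0.5385 -0.1805  0.0549] [-0.075  -0.1402  0.9238]
```

View pics/c9.png

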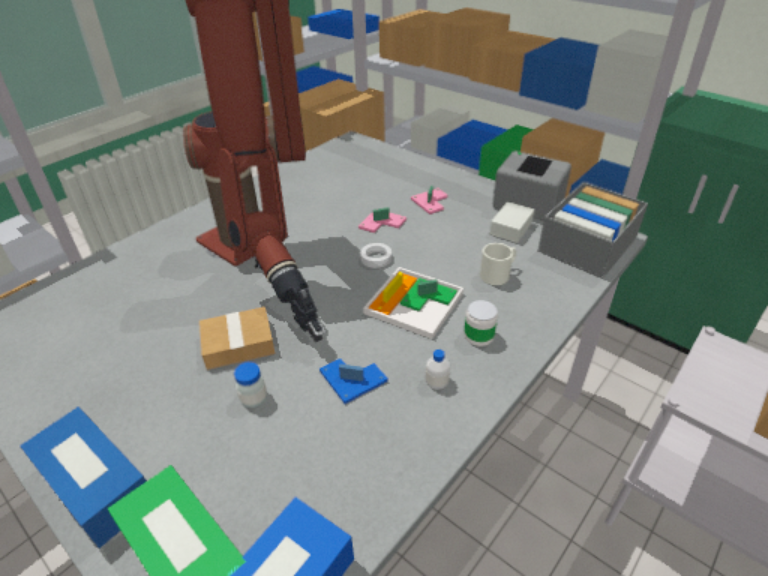

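View pics/s9.png

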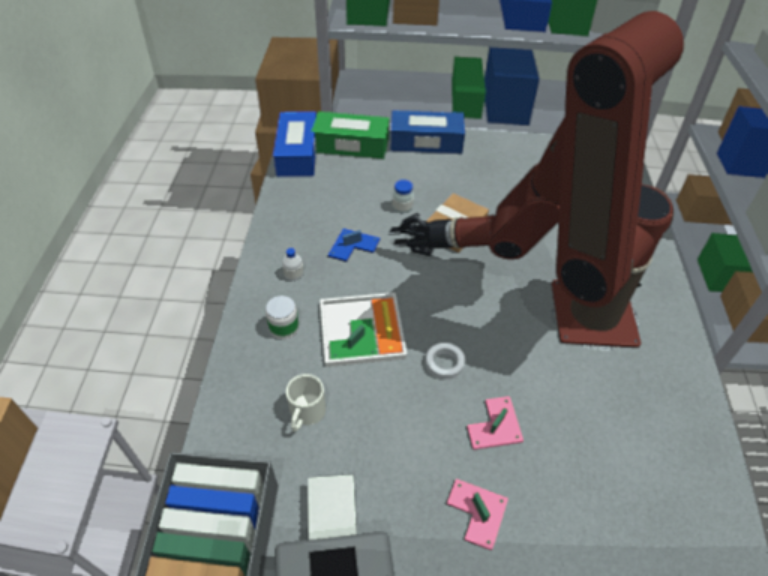

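The blue panel lies flat, fin up, at scene pixel (353,378), and has been let go. Next is a top view of it.

Run:
```python
from r import *
p=observe()['eef_pos']
move_l([p[0]-.02,p[1],.20],feed=.3)
print(inverse_kinematics([.62,-.2,.24],down(0)))
movep([.62,-.2,.26],down(0))
s=observe();print(s['time_s'],s['eef_pos'],s['q'])
X=snap("wrist","w10")
m=cmask(X["im"],(100,120,40),(125,255,255),(100,40,380,230))
mm,c=blob(m);w=plane(c,*KDT(X),.010)
print("plate",mm.sum(),cv2.minAreaRect(w[:,:2].astype(np.float32)))
ap=cv2.approxPolyDP(c.reshape(-1,1,2),6,True).reshape(-1,2);print((ap*1.5).tolist(),plane(ap,*KDT(X),.010)[:,:2])
P,uv=cloud(X["im"],X["d"],*KDT(X));k=(P[:,2]>.036)&(P[:,2]<.055)&(abs(P[:,0]-.65)<.1)&(abs(P[:,1]+.18)<.09)&(uv[:,1]<230)
print(k.sum(),cv2.minAreaRect(P[k][:,:2].astype(np.float32)),uv[k].min(0)*1.5,uv[k].max(0)*1.5,np.median(P[k,2]))
Q,_=cloud(X["im"],X["d"],*KDT(X),mask=mm);print("z plate",np.percentile(Q[:,2],[5,50,95]))
```

```text
Traceback (most recent call last):
plant.Unreachable: the arm cannot follow that straight line within its joint ranges
```

Run:
```python
from r import *
p=observe()['eef_pos']
for z in (.16,.13,.11,.09):
    try: move_l([p[0]-.0,p[1],z],feed=.25);print("lift",z);break
    except Unreachable as e: print(z,e)
M=[.64,-.18];phi=np.arctan2(M[1],M[0])
t,A,Y=pose(M,phi,np.radians(23),lift=.25)
movep(list(t),rpy(A,-Y));s=observe();print(s['time_s'],s['q'])
movep([.62,-.2,.26],down(0))
s=observe();print(s['time_s'],s['eef_pos'],s['q'])
X=snap("wrist","w10")
m=cmask(X["im"],(100,120,40),(125,255,255),(100,40,380,230))
mm,c=blob(m);w=plane(c,*KDT(X),.010)
print("plate",mm.sum(),cv2.minAreaRect(w[:,:2].astype(np.float32)))
ap=cv2.approxPolyDP(c.reshape(-1,1,2),6,True).reshape(-1,2);print((ap*1.5).tolist(),plane(ap,*KDT(X),.010)[:,:2])
P,uv=cloud(X["im"],X["d"],*KDT(X));k=(P[:,2]>.036)&(P[:,2]<.055)&(abs(P[:,0]-.65)<.1)&(abs(P[:,1]+.18)<.09)&(uv[:,1]<230)
print(k.sum(),cv2.minAreaRect(P[k][:,:2].astype(np.float32)),uv[k].min(0)*1.5,uv[k].max(0)*1.5,np.median(P[k,2]))
Q,_=cloud(X["im"],X["d"],*KDT(X),mask=mm);print("z plate",np.percentile(Q[:,2],[5,50,95]))
```

```text
0.16 the arm cannot follow that straight line within its joint ranges
0.13 the arm cannot follow that straight line within its joint ranges
0.11 the arm cannot follow that straight line within its joint ranges
lift 0.09
29.225 [-0.5881 -0.3442  2.3613  1.646   0.2899  1.3658]
30.8083 [ 0.6196 -0.1995  0.2588] [-0.4331  0.2673  1.4193  0.0012  1.4567 -0.4325]
plate 5485 ((0.6394611597061157, -0.18123462796211243), (0.11129868775606155, 0.11197268217802048), 74.2717056274414)
[[486.0, 169.5], [423.0, 150.0], [403.5, 211.5], [342.0, 196.5], [327.0, 256.5], [444.0, 288.0]] [[ 0.7074 -0.1442]
 [ 0.6541 -0.1286]
 [ 0.6387 -0.1796]
 [ 0.5863 -0.1667]
 [ 0.5716 -0.2194]
 [ 0.6765 -0.249 ]]
424 ((0.645480751991272, -0.19278496503829956), (0.05184795334935188, 0.010902291163802147), 28.9980525970459) [382.5 213. ] [445.5 255. ] 0.04472447145530231
z plate [0.0076 0.009  0.0444]
```

View pics/w10.png

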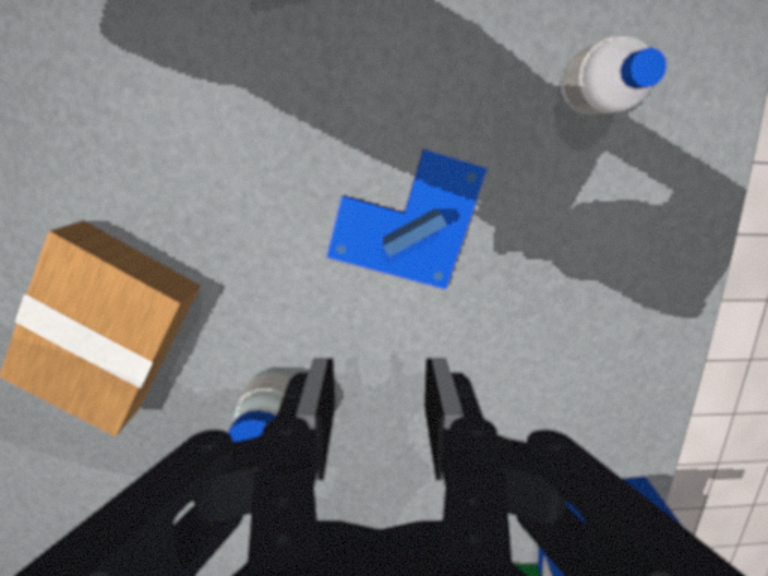

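The blue L has its outer corner at (444,288), notch towards the robot, and fin at (414,234). Mask and depth agree on a fin centre of (0.6456,-0.1928) at 29.2°. Picking it up.

Run:
```python
from r import *
p=np.array([.6457,-.1927]);R=down(np.radians(29.2-90))
movep([*p,.12],R)
gripper_to(.05,60)
print(move_l([*p,.014],feed=.15,max_force=15),observe()['eef_pos'])
gripper_to(0.0,60)
s=observe();print(s['time_s'],s['opening'],s['eef_pos'])
move_l([*p,.12],feed=.25)
q=slot(-40,-39.8)
movep([*q,.11],down(np.radians(-33.7)))
s=observe();print(s['time_s'],s['opening'],s['eef_pos']-[*q,.11],s['ft_force'])
snap("wrist","w11");snap("side","s11")
```

```text
False [ 0.6466 -0.1931  0.015 ]
33.4917 0.008789004636697817 [ 0.6466 -0.1931  0.0154]
35.0917 0.00933587127996798 [-0.0001 -0.0012 -0.0007] [-0.3705 -0.9311 -1.5201]
```

View pics/w11.png

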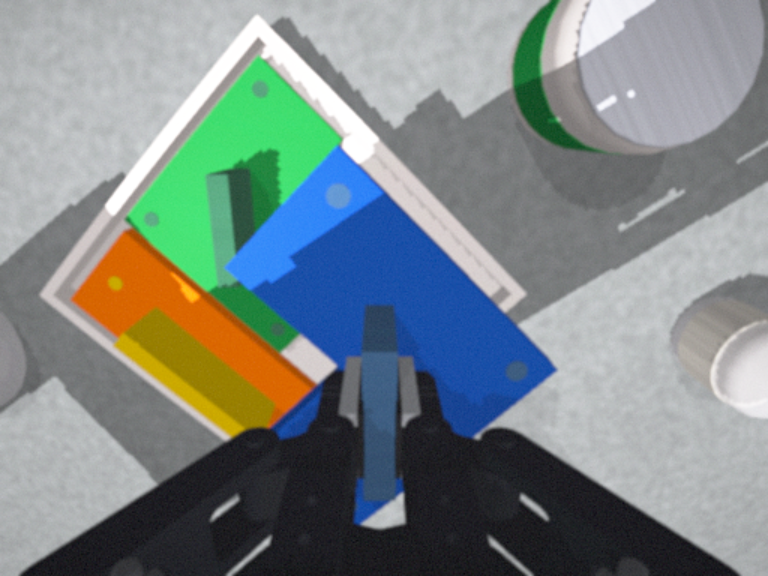

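Run:
```python
from r import *
X=load("s5");im=X["im"][185:250,205:280,::-1];cv2.imwrite("pics/t5.png",cv2.resize(im,(675,585),interpolation=cv2.INTER_CUBIC))
```

```text
(no output)
```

View pics/t5.png

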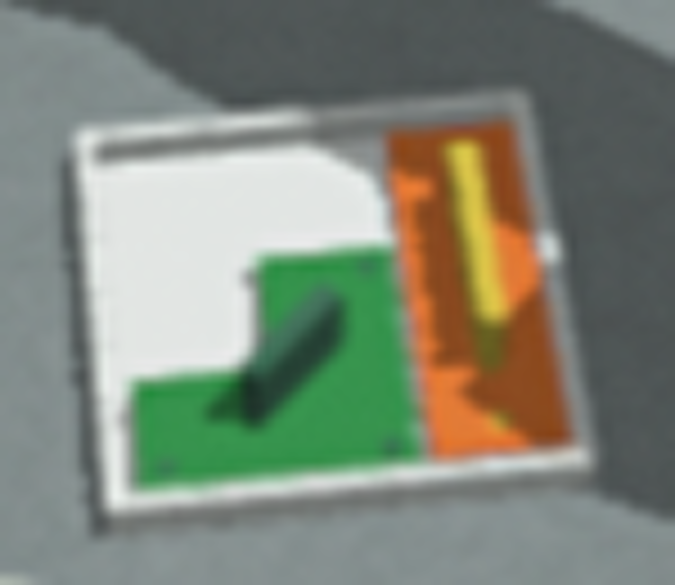

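Run:
```python
from r import *
X=load("w11")
im=X["im"][0:200,20:220,::-1];cv2.imwrite("pics/t11.png",cv2.resize(im,(600,600),interpolation=cv2.INTER_CUBIC))
def L(n,pts,z):
    for a in plane(np.array(pts,float)/1.5,*KDT(X),z)[:,:2]:
        d=a-TC;print(n,"X %.1f Y %.1f"%(d@e2*1e3,-d@e1*1e3))
L("tray want96",[[258,15],[42,293],[525,293]],.02)
L("green",[[263,58],[128,218],[343,147]],.014)
L("bar",[[130,230],[72,297],[312,383]],.014)
L("blue want(22,-86)(-86?,-86)(22,-30)",[[342,146],[556,368],[226,270],[337,366]],.1039)
```

```text
tray want96 X 94.5 Y -95.2
tray want96 X 94.1 Y 94.1
tray want96 X -95.2 Y -94.6
green X 82.4 Y -82.6
green X 84.0 Y 27.0
green X 26.7 Y -79.6
bar X 79.4 Y 31.6
bar X 81.7 Y 88.1
bar X -52.6 Y 31.0
blue want(22,-86)(-86?,-86)(22,-30) X 24.1 Y -86.4
blue want(22,-86)(-86?,-86)(22,-30) X -84.8 Y -85.3
blue want(22,-86)(-86?,-86)(22,-30) X 24.4 Y -29.5
blue want(22,-86)(-86?,-86)(22,-30) X -27.2 Y -29.5
```

View pics/t11.png

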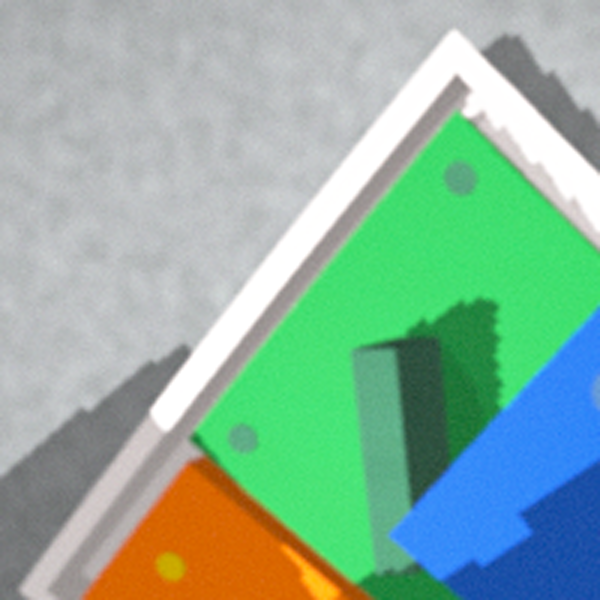

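All is measured in the tray frame, in mm:

| Item | X | Y |
|---|---|---|
| Green | −28.5..83.5 | −83..29 |
| Bar | not used | 31..88 |
| Free range for blue's outer corner | −90..−84.5 | −90..−83 |
| Blue's corner as held | ≈ −87 | ≈ −86 |

The blue panel fits, so I'm lowering it.

Run:
```python
from r import *
q=slot(-40.3,-39.9)
def pr(t):
    s=observe();d=s['eef_pos'][:2]-TC;print(t,"X,Y",d@e2*1e3,-d@e1*1e3,s['eef_pos'][2],s['ft_force'],s['time_s'])
move_l([*q,.045],feed=.2);pr("pre")
print(move_l([*q,.013],feed=.05,max_force=6));pr("down")
snap("wrist","w12");snap("side","s12")
```

```text
pre X,Y -41.04498805278663 -39.565619289096084 0.04472823773062716 [ 0.986   0.0815 -0.8226] 35.6667
True
down X,Y -40.303624457827425 -40.017744966385784 0.019010270754253742 [ 0.2169 -0.964   3.5368] 36.2
```

View pics/w12.png

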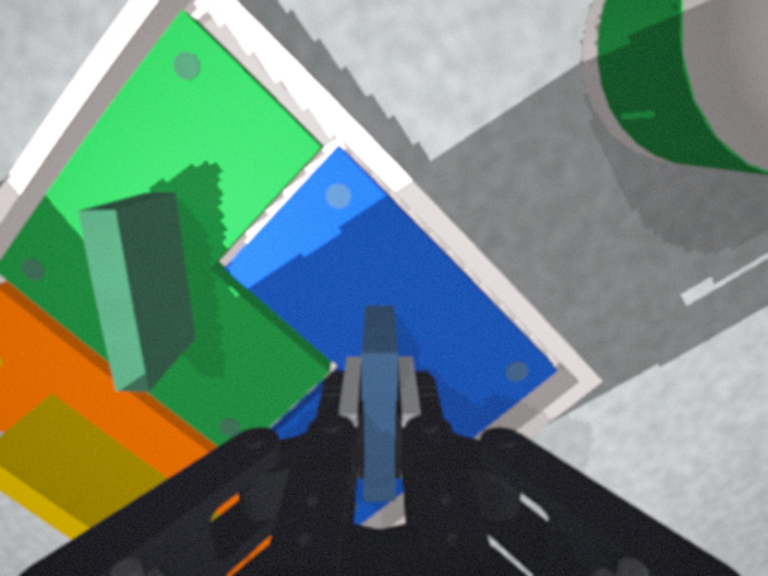

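The blue L is seated. TCP z is 0.0190 against an expected 0.0194, and gaps show all round. Letting go.

Run:
```python
from r import *
gripper_to(.03,20)
p=observe()['eef_pos'][:2]
move_l([*p,.16],feed=.25)
movep([.56,.06,.30],down(0));hold(.2)
print(observe()['time_s'],observe()['ft_force'],observe()['eef_pos'])
X=snap("wrist","w13");snap("side","s13");snap("scene","c13")
P,uv=cloud(X["im"],X["d"],*KDT(X));H=hsv(X["im"])[uv[:,1],uv[:,0]]
loc=(P[:,:2]-TC);lx=loc@e2*1e3;ly=-loc@e1*1e3
ins=(abs(lx)<85)&(abs(ly)<85)
for n,lo,hi in (("blue",100,125),("green",45,85),("orange",3,18),("yellow",20,34)):
    k=ins&(H[:,0]>=lo)&(H[:,0]<=hi)&(H[:,1]>110)
    f=k&(P[:,2]>.042)&(P[:,2]<.06); pl=k&(P[:,2]<.022)
    if pl.sum()>30:
        A=np.c_[P[pl][:,:2],np.ones(pl.sum())];c=np.linalg.lstsq(A,P[pl,2],rcond=None)[0]
        print(n,pl.sum(),"plate z",np.median(P[pl,2]),"slope rad",np.hypot(*c[:2]))
    if f.sum()>10: print(n,"fin",f.sum(),"X,Y",lx[f].mean(),ly[f].mean(),"ztop",np.percentile(P[f,2],50),np.percentile(P[f,2],95))
```

```text
38.2417 [-0.4005 -0.3832  0.7341] [0.5595 0.06   0.297 ]
blue 4078 plate z 0.012859424589978963 slope rad 0.0009918835981410131
blue fin 361 X,Y -37.93184973641741 -38.81290313363661 ztop 0.048708463655080414 0.050144524720873385
green 4736 plate z 0.012857514267638731 slope rad 0.0015905670492401068
green fin 351 X,Y 39.90655711741809 -17.160285864467298 ztop 0.048723519770598134 0.050127768457154526
orange 3481 plate z 0.012900271927545559 slope rad 0.0056205006999527265
yellow 105 plate z 0.013550506269202067 slope rad 0.27950393219790165
yellow fin 583 X,Y 0.34189935597333054 63.15119113830797 ztop 0.04883313588663213 0.05024905771055105
```

View pics/w13.png

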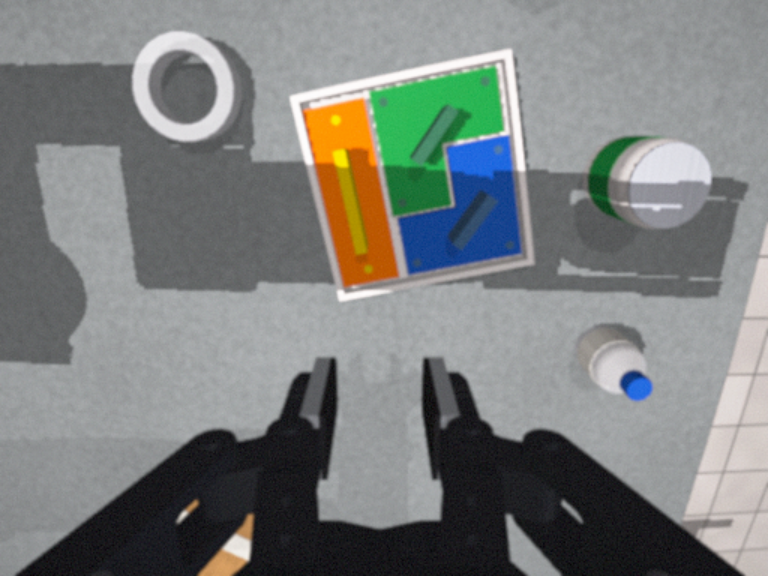

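View pics/c13.png

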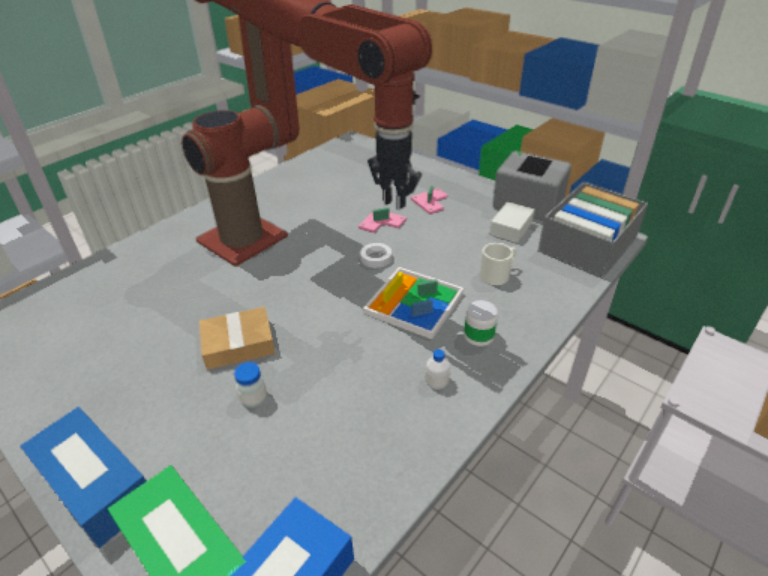

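The picture shows all three panels flat and side by side in the tray, and the jar, tape, gel, wipes and mug look where they were. The robot is clear, so I'm handing in.

```bash
python3 -c "
from plant import *
job_done();print(observe()['time_s'])"
```

```text
the job is handed in; nothing more can be done
the job is handed in; nothing more can be done
```

All three panels are packed flat in the tray, fins up and let go. I handed the job in at about 38 s of the 72 s allowed; handing in gives no verdict.

**What I did:** I packed the bar by its fin and slid it against the wall nearest the robot, then packed the green L. I took the blue L by its top edge and laid it down fin up on the open bench about 0.28 m from the tray. There I let go, took it again by its fin and fitted it into the green one's missing corner.

**Last checks (wrist camera):**
- **Heights:** the three plates' top faces measured 12.9 mm above the bench (14 expected) and the fin tops about 49–50 mm (50 expected).
- **Tilt:** plate slopes were at most 0.006 rad against the 0.05 limit. One odd fit of 0.28 rad came from the few yellow points below the fin's top, not a plate; the orange plate itself read 0.006.
- **Position:** the fins sit about 64 mm or less from the tray's middle in x and y, against the 85 mm limit, with narrow gaps between the panels.
- **Other things:** the jar, tape, gel, wipes, mug and pink look-alikes show no shift in the final pictures. I checked this by eye, not by measurement.

**Disagreements and hitches:**
- The bar touched the wall about 1 mm before the camera estimate said it would, so I shifted the tray's centre by about 1 mm.
- The camera and arm positions differed by about 1–2 mm, within the clearances.
- One straight lift was refused as unreachable; I took another route and nothing was touched.

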